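# Ready a tube and hold the incubator lid at 45 degrees

### The arm

A 7-joint arm with a two-finger parallel gripper is mounted at the origin on a cart in front of the work surface, level with it; the furniture and walls round the work are solid. World frame = base frame: x ahead of the robot, y to its left, z up, the work surface at z = 0. Lengths are in mm, angles in rad, forces in N, time in s.
With the tool pointing down it reaches from about 350 to 900 mm from the base axis. Payload 7.2 kg.
Tool frame: the origin (TCP) lies on the centre line of the jaws, within the pads' length; the fingertips stand 22 mm ahead of it and the grasp point (between the pads) lies 3 mm ahead of it; z points along the fingers, y is the line along which they close (so a half turn about z gives the same grasp; the last joint's range is limited). The gripper opens to 85 mm and grips with 20 to 120 N. Pads are 22 mm wide; open, the fingers measure 114 mm over their backs; the gripper's body (76 mm by 85 mm) begins 54 mm behind the grasp point. The pads swing forward as they close: fully open they stand 13 mm farther back than shut.
Start: joints at [1.205, 0.411, -0.013, 1.596, 0.006, 1.134, -0.082], TCP at [183.374, -597.496, 253.297] pointing down, gripper open.
Joint ranges: [-2.95, 2.95], [-0.29, 1.99], [-1.47, 1.44], [0.14, 2.54], [-1.03, 4.17], [0.13, 1.85], [-2.86, 2.86]. Speed limits (rad/s): [2.39, 2.39, 3.01, 3.01, 3.14, 3.14, 3.14].

### API

Orientations are given as a unit quaternion [x, y, z, w].
In Python, from rig import manip, vision, models gives the robot as it stands.
- The arm moves only by the shell command python3 -m inch 'ROWS' [OPENING] [FORCE]. ROWS is JSON, a list that holds one entry, the list of rows, each a list of 6 numbers: the shift along the world's x, y, z in cm, then the turn, a rotation vector about the world's x, y, z in rad. In form: [[[dx, dy, dz, ax, ay, az], ...]]. A call has 1 to 12 rows; each row shifts and turns the commanded pose from where the row before left it; what a row does not reach is not made up. A row lasts 1/12 s, in which the tool goes at most 41.7 mm and 7.16 degrees, less where a joint would pass 70% of its speed; a pose out of reach is approached as far as the arm can. A call is refused whole if a number of a shift passes 4.17 or a number of a turn 0.125, either way. A call with a gripper value outside its range is refused whole. OPENING is the gripper command: -1 is shut, 1 is fully open, values between are in proportion, set as the call begins (- or left out, the last holds). The fingers move at their own pace and stop on an object; FORCE is the grip in N (left out, the last holds). Time passes only in rows, so rows that do not move let the fingers close. It gives the time, the measured TCP pose, the force, the opening and the grip force at its end, in the units of the state.
- manip.get_state(): the state, without advancing time (a new reading comes with each control period).
- vision.grab_frame(name): name is "scene" or "top"; returns a dict with "frame" (400x640x3 uint8, red, green, blue), "z_map" (400x640 float32, mm along the optical axis (not along the pixel's ray), 0 where there is no reading), "mtx" (3x3 intrinsics, pixels), "world_from_camera" (4x4, takes a point from camera to world coordinates). Camera axes: x right, y down, z forward; pixel columns grow to the right and rows downward; lengths in mm; the calibration is good to about 2 mm. A picture is of the moment at which its call begins.
- manip.finish_job(): hands the job in; it is judged then, once.
Trained networks look in the newest picture that a camera, given by its name, has taken for a name from the list of things; names that differ only in an ending like _2 or _b are one class to them, and where a whole thing is asked for, a point or a joint stands for the part that bears it (a point fixed in the world has none). Each returns a list of dicts, best first, with "p" (0 to 1); they miss things now and then, are a little off and sometimes report something else, mostly with a low value. They report only what shows in the picture. A call takes as long as a camera call.
- models.boxes_of(target, camera): "location" ([x, y, z] in mm, in world coordinates, good to about 4 mm: the middle of the surface that is visible of it).
- models.outline_of(target, camera): "region" (400x640 bool, what is visible of it).
The state is a dict: "time_s": time; "joints": joint angles; "qvel": joint speeds; "joint_torque": joint torques, N m; "tcp_pos": TCP position; "tcp_rot": TCP orientation; "ft_force": force on the tool from outside, world axes, zero at the start; "wrist_torque": the same for the moment, N m; "opening": finger opening in mm; "grip_force": force on a finger pad.
Only numpy, scipy, OpenCV 4.12 (cv2) and the standard library are available. Lean on these libraries where they do the work, as an engineer would, in place of code of your own. Each camera call takes 0.05 s, during which the arm holds its last target. There are 200 camera calls.

### The job

Help reload the tube incubator: take the open test tube out of the wooden rack and lower it upright, all the way down, into the waiting well in the incubator's front deck, and let go of it. Then lift the sprung lid by its handle and hold it open 45 degrees from shut (give or take 8) so that a colleague can load the tube; finish still gripping and holding the lid, since it falls shut if let go. Leave the stoppered tube in the rack and everything else undisturbed.

Things in the scene. Friction and masses are not known exactly. Their poses are not given: they have to be found in the camera images.
- tube_mid (a point): centre of the open glass test tube to be moved (round, 18 mm diameter, 118 mm long, rounded foot, no stopper, 16 g), 59 mm above its foot and 59 mm below its rim. It starts upright in an end hole of the rack, foot 8 mm above the worktop; either end. Its z axis points up along the tube.
- rack: fixed two-tier wooden test-tube rack, 60x156x70 mm, origin at the centre of its underside, z up. Four holes of 20 mm diameter in a row along its y axis at y = -54, -18, 18, 54 mm; upper tier's top is 68 mm above the worktop, tubes stand on its base at 8 mm. The open tube is in one end hole, the stoppered tube in the other.
- capped_tube: the stoppered test tube (18 mm diameter, 136 mm long with red stopper), origin at its foot, top 144 mm above the worktop; must stay in the rack
- incubator: fixed white bench incubator, 230x135 mm and 97 mm high over the closed lid (140 mm over its handle); origin at the centre of its underside; x points to its back (the hinge side), y to its left seen from the robot, z up. Front deck (x from -115 to -40 mm, top 65 mm high) with one open well; behind it the chest (x from -40 to 115 mm) under the hinged lid.
- well_mouth (a point): centre of the mouth of the waiting well, the only hole in the deck, level with the deck top (65 mm above the worktop; x -85, y -35 mm in the incubator's frame). Round, 21 mm diameter with a 4 mm chamfer, 53 mm deep: a fully seated tube stands with its foot 12 mm and its rim 130 mm above the worktop. Axes as the incubator's.
- lid_hinge (a point): middle of the lid's hinge axis at the back of the chest, 88 mm above the worktop; the axis runs along the incubator's y. Fixed; axes as the incubator's.
- lid_handle (a point): middle of the lid's handle bar: a round steel bar of 10 mm diameter along y, 90 mm between its two end posts' centres, bar centre 38 mm above the lid's top face. With the lid shut it lies 123 mm in front of (towards -x of the incubator) and 47 mm above the hinge axis, 135 mm above the worktop. It moves on an arc about the hinge axis and its axes turn with the lid.
- lid (a joint): opening angle of the lid in rad: 0 shut (start), growing as the front edge rises, stop at 1.4. A spring and the lid's weight (about 0.3 kg) always close it: lifting straight up at the handle takes about 3 N near shut and about 10 N at 45 degrees, and it falls shut from any angle when let go.
- powder_jar: small white powder jar with brown cap, 53x53x77 mm; bystander, loose, origin at the centre of its underside
- dropper: small amber dropper bottle, 34x34x82 mm; bystander, loose, origin at the centre of its underside
- tape_roll: black tape roll lying flat, 55x53x19 mm; bystander, loose, origin at the centre of its underside
- beaker: small empty glass beaker, 52x55x68 mm; bystander, loose, origin at the centre of its underside
- flask: small conical flask, 64x64x100 mm; bystander, loose, origin at the centre of its underside. It stands under a fixed tall stool, whose seat (520 to 575 mm high) covers the bench beyond x = 570 mm for y from -170 to 140 mm: keep the arm clear of it, and of the cupboard's side wall at y = 370 mm

How it is judged:
By the outcome, as a careful person would: the job done as asked, in the order asked, and still so for the second after the job is handed in, while the arm keeps its last pose, push and grip.
It also fails if it takes over 48 s, if anything falls off the work surface, if the arm or the gripper's body presses on something with over 40 N, if the wrist force passes 120 N, or if a joint passes its speed limit or range.

## Working session

There is one attempt and no reset: what is moved stays moved. The work goes in short steps, Python scripts to look and compute and a shell command to move; the robot and the scene stay as the last step left them, time stands still between calls to the robot, and variables do not carry over. Pictures are saved under pics/ and viewed, at most 10 in all, crops included, and the job is handed in when it is done.

```bash
mkdir -p pics; ls; python3 - <<'E'
from rig import manip, vision, models
import cv2,numpy as np
s=manip.get_state();print(s['time_s'],s['tcp_pos'],s['tcp_rot'],s['opening'],s['ft_force'])
for c in ('scene','top'):
    f=vision.grab_frame(c);cv2.imwrite(f'pics/{c}0.png',f['frame'][:,:,::-1]);np.save(f'{c}0.npy',f['z_map'])
    print(c,np.round(f['mtx'],1).tolist(),np.round(f['world_from_camera'],3).tolist())
    for t in ['tube_mid','rack','capped_tube','incubator','well_mouth','lid_handle','flask','beaker','dropper','powder_jar','tape_roll']:
        r=models.boxes_of(t,c);print(t,[(np.round(x['location']).tolist(),round(x['p'],2)) for x in r[:3]])
E
```

```text
pics
0.0 [ 183.22181311 -597.04939685  252.44186171] [ 9.88931368e-01  1.48371393e-01 -1.75581669e-04 -8.05486063e-04] 85.28452610020292 [-0.06428573  0.08319637  0.48058688]
scene [[504.9, 0.0, 318.5], [0.0, 504.9, 193.7], [0.0, 0.0, 1.0]] [[-0.546, -0.522, 0.655, -365.336], [-0.837, 0.355, -0.416, 526.42], [-0.015, -0.775, -0.631, 976.755], [0.0, 0.0, 0.0, 1.0]]
tube_mid [([443.0, -64.0, 103.0], 0.53)]
rack [([448.0, -111.0, 45.0], 0.62), ([437.0, -272.0, 47.0], 0.48)]
capped_tube [([463.0, -166.0, 110.0], 0.51)]
incubator [([493.0, 241.0, 73.0], 0.98)]
well_mouth [([493.0, 241.0, 71.0], 0.78)]
lid_handle [([540.0, 238.0, 99.0], 0.67), ([423.0, -349.0, 45.0], 0.58)]
flask [([585.0, -44.0, 41.0], 0.86)]
beaker [([422.0, -349.0, 44.0], 0.67)]
dropper [([437.0, -270.0, 46.0], 0.5)]
powder_jar [([408.0, 76.0, 63.0], 0.73)]
tape_roll [([533.0, 60.0, 16.0], 0.77), ([544.0, 238.0, 95.0], 0.51)]
top [[385.4, 0.0, 318.6], [0.0, 385.4, 198.6], [0.0, 0.0, 1.0]] [[-0.022, -0.988, 0.152, 381.675], [-0.999, 0.018, -0.032, -28.476], [0.029, -0.153, -0.988, 1101.768], [0.0, 0.0, 0.0, 1.0]]
tube_mid [([448.0, -68.0, 91.0], 0.6)]
rack [([455.0, -115.0, 74.0], 0.65)]
capped_tube [([429.0, 64.0, 76.0], 0.53), ([449.0, -69.0, 90.0], 0.38)]
incubator [([501.0, 223.0, 100.0], 0.84)]
well_mouth [([499.0, 223.0, 94.0], 0.63), ([438.0, -269.0, 60.0], 0.5)]
lid_handle [([536.0, 233.0, 99.0], 0.87), ([546.0, 60.0, 21.0], 0.62)]
flask [([583.0, -52.0, 31.0], 0.73)]
beaker [([427.0, -364.0, 23.0], 0.94)]
dropper [([437.0, -269.0, 59.0], 0.71), ([502.0, 224.0, 99.0], 0.32)]
powder_jar [([468.0, -165.0, 144.0], 0.52)]
tape_roll []
```

View pics/scene0.png

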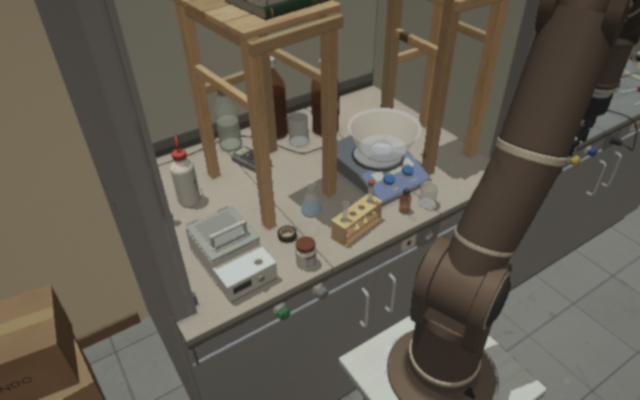

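View pics/top0.png

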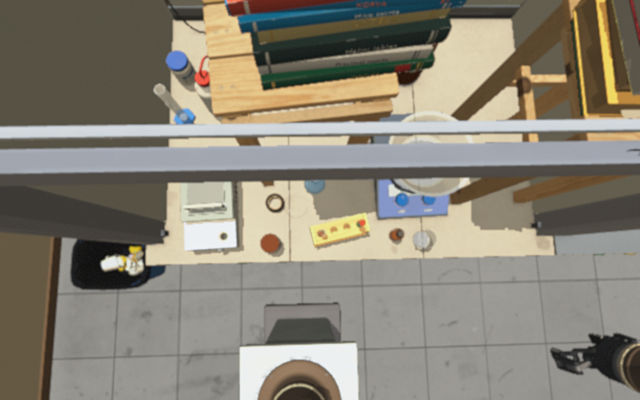

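The scene view shows the incubator around (232,250), and the rack at (357,218) with the stoppered tube at its right end (370,190) and the open tube at its left end (345,212). The top view shows the deck at (210,235), with the well near (223,237), and the rack at (340,230). Next I'll fit the planes from depth.

```bash
cat > h.py <<'E'
import numpy as np,cv2
from rig import vision,models,manip
def grab(c):
    f=vision.grab_frame(c);z=f['z_map'];v,u=np.mgrid[:400,:640];K=f['mtx']
    P=np.stack([(u-K[0,2])/K[0,0]*z,(v-K[1,2])/K[1,1]*z,z],-1)
    T=f['world_from_camera'];W=P@T[:3,:3].T+T[:3,3];W[z==0]=np.nan
    return f,W
def proj(f,p):
    T=np.linalg.inv(f['world_from_camera']);q=T[:3,:3]@np.array(p,float)+T[:3,3];q=f['mtx']@q;return q[:2]/q[2]
def ray(f,u,v,z):
    T=f['world_from_camera'];K=f['mtx'];d=T[:3,:3]@np.array([(u-K[0,2])/K[0,0],(v-K[1,2])/K[1,1],1]);o=T[:3,3]
    return o+d*(z-o[2])/d[2]
E
python3 - <<'E'
from h import *
for c in('scene','top'):
    f,W=grab(c)
    def sel(n,x0,x1,y0,y1,z0,z1):
        m=(W[...,0]>x0)&(W[...,0]<x1)&(W[...,1]>y0)&(W[...,1]<y1)&(W[...,2]>z0)&(W[...,2]<z1)
        p=W[m]; print(c,n,len(p))
        if len(p)<5:return
        r=cv2.minAreaRect(p[:,:2].astype(np.float32));print('  rect',np.round(r[0],1),np.round(r[1],1),round(r[2],1),'med',np.round(np.median(p,0),1),'min',np.round(p.min(0)),'max',np.round(p.max(0)))
    sel('deck',360,520,130,340,58,72)
    sel('lid',400,700,130,340,88,104)
    sel('bar',400,700,130,340,115,150)
    sel('rack',380,520,-220,-20,60,74)
    sel('tubeL',380,520,-100,-20,84,140)
    sel('tubeR',380,520,-220,-120,84,160)
    img=f['frame']
    b=(150,160,430,310) if c=='scene' else (160,160,440,290)
    cv2.imwrite(f'pics/{c}1.png',cv2.resize(img[b[1]:b[3],b[0]:b[2],::-1],None,fx=2.85,fy=2.85,interpolation=cv2.INTER_CUBIC))
    for t in ['tube_mid','well_mouth','lid_handle','capped_tube','incubator','rack']:
        r=models.outline_of(t,c)
        if r:
            m=r[0]['region']&np.isfinite(W[...,0]);yx=np.argwhere(m);print(t,round(r[0]['p'],2),yx.min(0),yx.max(0),len(yx),np.round(np.median(W[m],0)))
E
```

```text
scene deck 1460
  rect [466.4 227.9] [113.7 136.1] 2.9 med [453.3 233.4  65. ] min [408. 158.  58.] max [520. 299.  72.]
scene lid 2060
  rect [565.1 232.8] [167.5 136.2] 2.8 med [549.9 238.   97.6] min [481. 161.  88.] max [651. 303. 104.]
scene bar 201
  rect [518.1 230.3] [ 13.4 100.6] 3.2 med [515.8 234.4 136.9] min [509. 180. 115.] max [525. 280. 145.]
scene rack 664
  rect [ 458.5 -120.1] [ 54.6 161.7] 12.4 med [ 452.2 -116.    68.1] min [ 416. -199.   60.] max [497. -37.  74.]
scene tubeL 97
  rect [447.  -70.5] [15.7 22.3] 54.9 med [442.8 -67.2 111.9] min [437. -80.  85.] max [458. -61. 128.]
scene tubeR 116
  rect [ 464.9 -169.3] [17.6 19.6] 68.3 med [ 463.1 -167.   120.5] min [ 456. -180.   85.] max [ 475. -160.  146.]
well_mouth 0.71 [206 185] [301 277] 5273 [491. 241.  70.]
lid_handle 0.62 [225 277] [242 296] 292 [539.  60.  15.]
capped_tube 0.48 [180 368] [201 373] 111 [ 463. -166.  115.]
incubator 0.81 [206 186] [301 276] 5195 [491. 241.  71.]
rack 0.59 [195 330] [245 381] 1552 [ 447. -113.   39.]
top deck 1418
  rect [462.7 230.1] [ 98.8 137.6] 4.1 med [452.5 231.3  65
[... 174 characters left out ...]
  rect [519.1 232.3] [10.5 99.1] 2.9 med [518.4 231.5 138.7] min [512. 183. 116.] max [525. 282. 144.]
top rack 893
  rect [ 459.1 -117.7] [ 51.  156.4] 12.6 med [ 458.7 -115.9   68.3] min [ 419. -197.   61.] max [499. -38.  74.]
top tubeL 29
  rect [446.5 -67.3] [15.4 15.2] 87.5 med [448.7 -67.5 123.2] min [439. -75.  88.] max [454. -60. 127.]
top tubeR 53
  rect [ 468.2 -167.4] [15.7 15.2] 86.1 med [ 465.8 -165.7  142.1] min [ 461. -175.   85.] max [ 476. -159.  148.]
well_mouth 0.75 [182 180] [250 238] 3722 [500. 225.  94.]
capped_tube 0.47 [229 317] [236 325] 54 [449. -67.  90.]
incubator 0.9 [181 180] [250 239] 3857 [499. 224.  94.]
rack 0.62 [213 310] [245 369] 1156 [ 456. -118.   68.]
```

View pics/scene1.png

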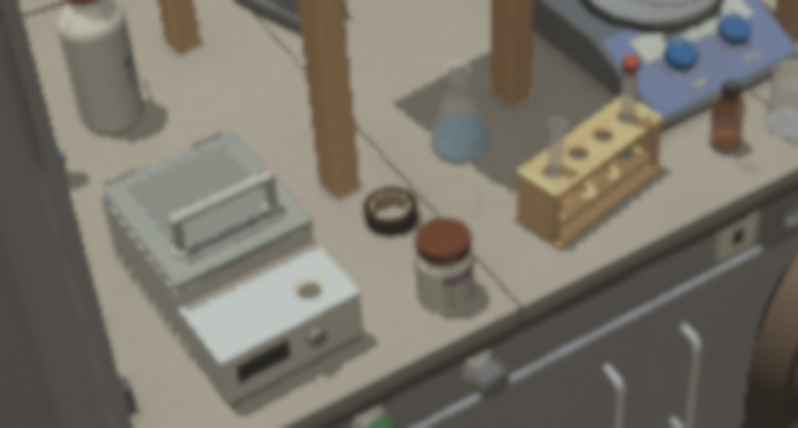

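View pics/top1.png

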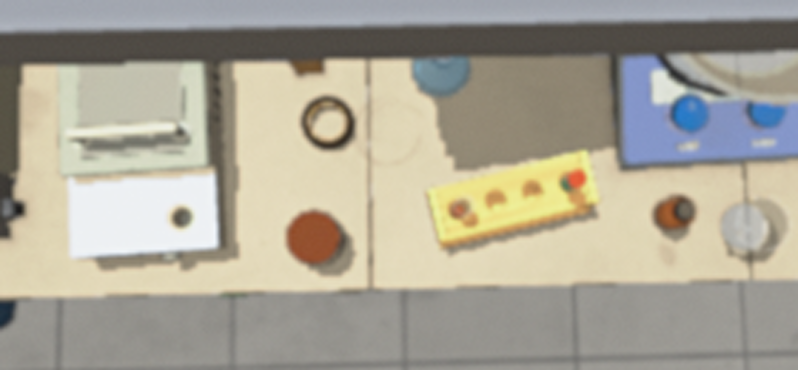

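The open tube is at the rack's left (+y) end: scene crop (555,150), top crop (460,208). The well is at (309,290) in the scene crop and (181,217) in the top crop.

```bash
python3 - <<'E'
from h import *
for c,U,V,s in(('scene',309,290,(150,160)),('top',181,217,(160,160))):
    f,W=grab(c);u=(U+.5)/2.85-.5+s[0];v=(V+.5)/2.85-.5+s[1]
    g=f['frame'].mean(2);r=8 if c=='scene' else 6;ui,vi=round(u),round(v)
    w=g[vi-r:vi+r+1,ui-r:ui+r+1];w=np.clip(np.percentile(w,70)-w-15,0,None)>10
    n,l,st,ce=cv2.connectedComponentsWithStats(w.astype(np.uint8));k=1+np.argmax(st[1:,4]);
    print(c,'eye',ray(f,u,v,65),'blob bbox',st[k],ray(f,ui-r+st[k][0]+(st[k][2]-1)/2,vi-r+st[k][1]+(st[k][3]-1)/2,65))
    # model prediction from bar: handle - well offset
print(manip.get_state()['time_s'])
E
```

```text
scene eye [442.72288605 193.53261628  65.        ] blob bbox [ 4  6  9  6 47] [442.64691209 193.84039365  65.        ]
top eye [445.67672881 193.94316603  65.        ] blob bbox [ 2  2  9  9 58] [445.19738067 194.42297964  65.        ]
2.0
```

```bash
python3 -m inch '[[[2,4.1,0,0,0,0],[2,4.1,0,0,0,0],[2,4.1,0,0,0,0],[2,4.1,0,0,0,0],[2,4.1,0,0,0,0],[2,4.1,0,0,0,0],[2,4.1,0,0,0,0],[2,4.1,0,0,0,0],[2,4.1,0,0,0,0],[2,4.1,0,0,0,0],[2,4.1,0,0,0,0],[2,4.1,0,0,0,0]]]' 1 25
```

```text
time_s: 3.0
tcp_pos: [403.1, -146.2, 253.8]
tcp_rot: [0.989, 0.148, 0.0, 0.0]
ft_force: [0.2, -0.1, -0.2]
opening: 85.3
grip_force: 0.0
```

```bash
python3 -m inch '[[[2.2,4,0,0,0,0],[2.2,3.9,0,0,0,0],[0,0,-3,0,0,0],[0,0,-3,0,0,0],[0,0,-3,0,0,0],[0,0,-2,0,0,0],[0,0,0,0,0,0],[0,0,0,0,0,0]]]' && python3 - <<'E'
from h import *
for c in('scene','top'):
    f,W=grab(c);s=manip.get_state();p=s['tcp_pos'];x=proj(f,p-[0,0,3]);print(c,x,p)
    t=proj(f,[447,-67,126]);print(t)
    u,v=map(int,t);cv2.imwrite(f'pics/{c}2.png',cv2.resize(f['frame'][v-50:v+50,u-65:u+65,::-1],None,fx=5,fy=5,interpolation=cv2.INTER_CUBIC))
a=cv2.imread('pics/scene2.png');b=cv2.imread('pics/top2.png');cv2.imwrite('pics/both2.png',cv2.resize(np.hstack([a,b]),(800,308)))
E
```

```text
time_s: 3.67
tcp_pos: [442.8, -75.1, 143.0]
tcp_rot: [0.989, 0.149, -0.001, -0.0]
ft_force: [0.9, 0.3, 0.0]
opening: 85.4
grip_force: 0.0
scene [347.36273405 198.27618866] [443.66311692 -75.2601568  144.11263097]
[343.91482929 203.20067112]
top [325.52917551 232.44125051] [444.08237257 -75.37295619 144.61792594]
[321.90377831 231.76219747]
```

View pics/both2.png

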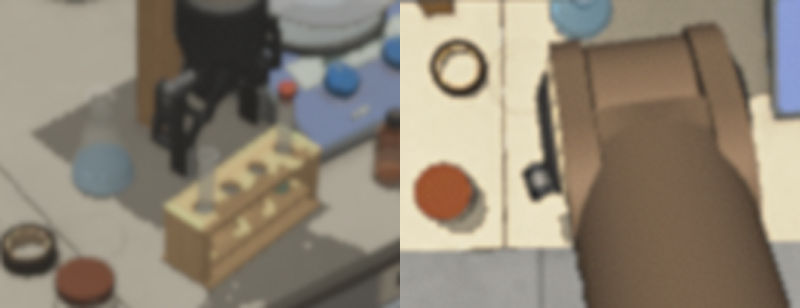

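The scene crop shows the open tube at (205,180) below the jaws, which straddle it. The TCP is about 3 mm short in x and 8 mm short in y.

```bash
python3 -m inch '[[[0.3,0.8,0,0,0,0],[0,0,-1.3,0,0,0],[0,0,-1.3,0,0,0],[0,0,-1.4,0,0,0],[0,0,0,0,0,0],[0,0,0,0,0,0]]]' && python3 -m inch '[[[0,0,0,0,0,0],[0,0,0,0,0,0],[0,0,0,0,0,0],[0,0,0,0,0,0],[0,0,0,0,0,0],[0,0,0,0,0,0],[0,0,0,0,0,0],[0,0,0,0,0,0]]]' -1 25
```

```text
time_s: 4.27
tcp_pos: [446.6, -66.9, 104.0]
tcp_rot: [0.989, 0.149, 0.0, 0.0]
ft_force: [0.8, 0.4, -0.1]
opening: 85.5
grip_force: 0.0
time_s: 4.93
tcp_pos: [446.3, -67.4, 103.4]
tcp_rot: [0.989, 0.148, 0.0, 0.0]
ft_force: [-0.3, 0.1, 1.0]
opening: 16.5
grip_force: 24.7
```

```bash
python3 -m inch '[[[0,0,0.5,0,0,0],[0,0,1,0,0,0],[0,0,1.5,0,0,0],[0,0,1.5,0,0,0],[0,0,1.5,0,0,0],[0,0,1.5,0,0,0],[0,0,1.5,0,0,0],[0,0,1.5,0,0,0],[0,0,0.5,0,0,0],[0,0,0,0,0,0]]]' && python3 -m inch '[[[0,1,0,0,0,0],[0,2,0,0,0,0],[0,2.5,0,0,0,0],[0,2.5,0,0,0,0],[0,2.5,0,0,0,0],[0,2.5,0,0,0,0],[0,2.5,0,0,0,0],[0,2.5,0,0,0,0],[0,2.5,0,0,0,0],[0,2.5,0,0,0,0],[0,1.5,0,0,0,0],[0,1.5,0,0,0,0]]]' && python3 -m inch '[[[0,0.2,0,0,0,0],[0,0,0,0,0,0],[0,0,0,0,0,0]]]'
```

```text
time_s: 5.77
tcp_pos: [446.9, -67.3, 215.0]
tcp_rot: [0.989, 0.148, 0.001, 0.001]
ft_force: [0.3, -0.4, -0.6]
opening: 16.8
grip_force: 24.7
time_s: 6.77
tcp_pos: [444.8, 194.8, 212.2]
tcp_rot: [0.989, 0.149, -0.001, -0.0]
ft_force: [0.9, -0.2, 0.2]
opening: 16.8
grip_force: 24.7
time_s: 7.02
tcp_pos: [445.6, 194.1, 212.6]
tcp_rot: [0.989, 0.148, -0.001, 0.0]
ft_force: [0.3, 0.8, -0.2]
opening: 16.6
grip_force: 24.7
```

```bash
python3 -m inch '[[[0,0,-1.3,0,0,0],[0,0,-1.2,0,0,0],[0,0,-1,0,0,0],[0,0,0,0,0,0],[0,0,0,0,0,0]]]' && python3 - <<'E'
from h import *
f,W=grab('scene');print(manip.get_state()['tcp_pos'])
t=proj(f,[444,194,85]);print(t,'well px',proj(f,[444,194,65]))
for p in ([446,194,82],[446,194,130]):print(proj(f,p))
u,v=map(int,t);print(u-40,v-35);cv2.imwrite('pics/s3.png',cv2.resize(f['frame'][v-35:v+25,u-40:u+40,::-1],None,fx=10,fy=10,interpolation=cv2.INTER_CUBIC))
E
```

```text
time_s: 7.43
tcp_pos: [445.9, 193.9, 177.9]
tcp_rot: [0.989, 0.148, -0.001, 0.0]
ft_force: [0.4, 0.6, 0.7]
opening: 16.6
grip_force: 24.7
[446.25768928 194.30684592 178.44790396]
[256.93651966 255.52296633] well px [257.68551593 261.19135892]
[256.66809972 255.88673843]
[254.80443932 241.84286952]
216 220
```

View pics/s3.png

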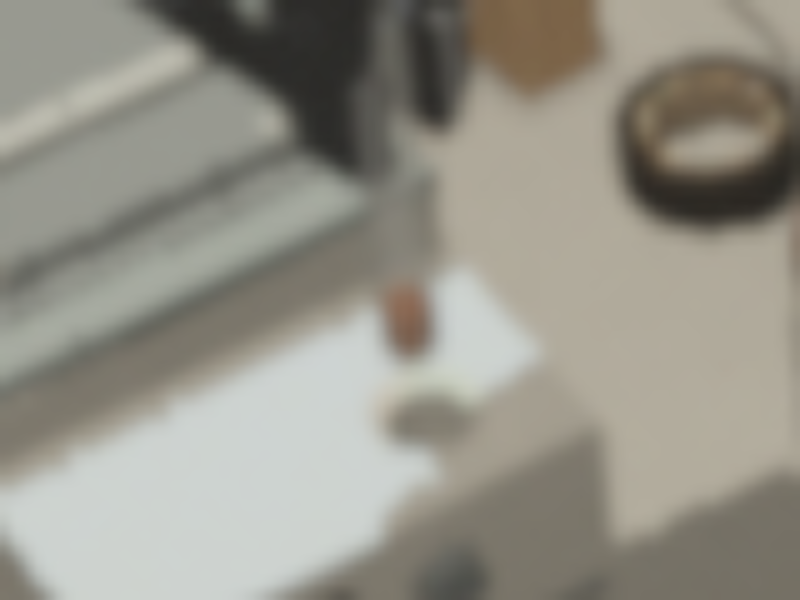

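The tube hangs upright with its foot at crop (410,358), and the well mouth is at (432,415). I'll shift about 2.5 mm in -x and 1 mm in -y, then lower.

```bash
python3 -m inch '[[[-0.25,-0.1,0,0,0,0],[0,0,-0.7,0,0,0],[0,0,-0.7,0,0,0],[0,0,-0.7,0,0,0],[0,0,-0.7,0,0,0],[0,0,0,0,0,0]]]'
```

```text
time_s: 7.98
tcp_pos: [442.8, 193.2, 148.6]
tcp_rot: [0.989, 0.148, -0.001, 0.0]
ft_force: [0.5, -0.5, -0.3]
opening: 17.0
grip_force: 24.7
```

```bash
python3 -m inch '[[[0,0,-0.7,0,0,0],[0,0,-0.7,0,0,0],[0,0,-0.7,0,0,0],[0,0,0,0,0,0]]]' && python3 -m inch '[[[0,0,-0.6,0,0,0],[0,0,-0.6,0,0,0],[0,0,-0.4,0,0,0],[0,0,0,0,0,0]]]' && python3 -m inch '[[[0,0,-0.2,0,0,0],[0,0,-0.2,0,0,0],[0,0,0,0,0,0]]]'
```

```text
time_s: 8.32
tcp_pos: [442.9, 193.3, 127.8]
tcp_rot: [0.989, 0.148, -0.001, 0.0]
ft_force: [-0.0, -0.9, -0.2]
opening: 16.5
grip_force: 24.7
time_s: 8.65
tcp_pos: [443.2, 193.4, 112.4]
tcp_rot: [0.989, 0.148, -0.001, 0.0]
ft_force: [0.3, 0.2, -0.5]
opening: 16.5
grip_force: 24.7
time_s: 8.9
tcp_pos: [443.6, 193.7, 109.1]
tcp_rot: [0.989, 0.148, -0.0, 0.0]
ft_force: [0.2, 0.7, -0.3]
opening: 16.8
grip_force: 24.7
```

```bash
python3 -m inch '[[[0,0,-0.15,0,0,0],[0,0,-0.1,0,0,0],[0,0,0,0,0,0],[0,0,0,0,0,0]]]'
```

```text
time_s: 9.23
tcp_pos: [443.9, 193.9, 107.1]
tcp_rot: [0.989, 0.148, 0.0, -0.0]
ft_force: [0.6, 0.2, 3.5]
opening: 16.8
grip_force: 25.0
```

Firm contact at the expected height means it's seated. I'll release and rise.

```bash
python3 -m inch '[[[0,0,0,0,0,0],[0,0,0,0,0,0],[0,0,0,0,0,0],[0,0,0,0,0,0],[0,0,0,0,0,0],[0,0,0,0,0,0]]]' 0.4 && python3 -m inch '[[[0,0,1,0,0,0],[0,0,1.5,0,0,0],[0,0,2,0,0,0],[0,0,2,0,0,0],[0,0,2,0,0,0],[0,0,2,0,0,0],[0,0,2,0,0,0],[0,0,0,0,0,0]]]' && python3 -m inch '[[[0.6,0.4,0,0,0,0.124],[0.6,0.4,0,0,0,0.124],[0.6,0.4,0,0,0,0.124],[0.6,0.4,0,0,0,0.124],[0.6,0.4,0,0,0,0.124],[0.6,0.4,0,0,0,0.124],[0.6,0.4,0,0,0,0.124],[0.6,0.4,0,0,0,0.124],[0.6,0.3,0,0,0,0.124],[0.6,0.2,0,0,0,0.124],[0.6,0,0,0,0,0.08],[0,0,0,0,0,0]]]' && python3 - <<'E'
from h import *
from scipy.spatial.transform import Rotation as R
s=manip.get_state();print(s['tcp_pos'],s['joints'],R.from_quat(s['tcp_rot']).as_matrix()[:,1])
f,W=grab('scene')
m=(abs(W[...,0]-443)<18)&(abs(W[...,1]-193)<18)&(W[...,2]>72)&(W[...,2]<150);p=W[m];print(len(p),p.min(0),p.max(0),np.median(p,0))
cv2.imwrite('pics/s4.png',cv2.resize(f['frame'][195:305,170:320,::-1],None,fx=5,fy=5,interpolation=cv2.INTER_CUBIC))
E
```

```text
time_s: 9.73
tcp_pos: [443.6, 193.7, 106.7]
tcp_rot: [0.989, 0.148, -0.0, 0.0]
ft_force: [-0.1, 0.3, -0.2]
opening: 60.1
grip_force: 0.0
time_s: 10.4
tcp_pos: [445.1, 194.9, 236.2]
tcp_rot: [0.989, 0.148, 0.003, -0.001]
ft_force: [0.4, 0.5, -0.1]
opening: 59.5
grip_force: 0.0
time_s: 11.4
tcp_pos: [510.4, 230.4, 231.6]
tcp_rot: [0.689, 0.725, 0.0, -0.0]
ft_force: [-0.8, 0.4, 0.5]
opening: 59.8
grip_force: 0.0
[510.39069912 230.40455649 231.59190987] [ 0.12330056  0.44999437 -0.84392209  1.74205034  0.36934301  1.11709503
 -0.78655731] [ 9.98757210e-01  4.98385542e-02 -3.93149955e-04]
135 [436.28775821 177.47611798  73.2131327 ] [457.85896873 197.20923831 132.40511316] [442.04688765 188.52537774 108.59616362]
```

View pics/s4.png

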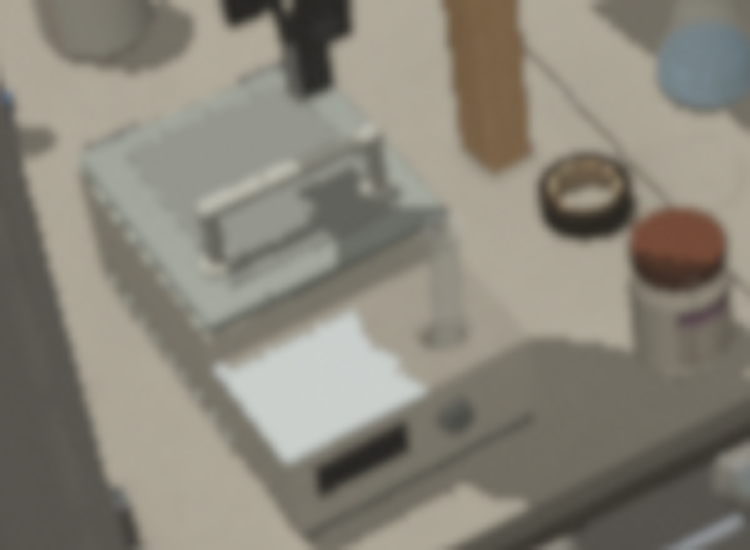

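The tube stands upright and seated in the well at (445,335), with the depth rim at about 130 mm. The handle bar runs from (205,210) to (375,135). I'll go down onto the bar.

```bash
python3 -m inch '[[[0.8,0.1,-1,0,0,0],[0,0,-2,0,0,0],[0,0,-2,0,0,0],[0,0,-1.5,0,0,0],[0,0,-1.4,0,0,0],[0,0,-1.4,0,0,0],[0,0,0,0,0,0],[0,0,0,0,0,0]]]' && python3 -m inch '[[[0,0,0,0,0,0],[0,0,0,0,0,0],[0,0,0,0,0,0],[0,0,0,0,0,0],[0,0,0,0,0,0],[0,0,0,0,0,0],[0,0,0,0,0,0],[0,0,0,0,0,0]]]' -1 50
```

```text
time_s: 12.12
tcp_pos: [517.3, 231.7, 138.2]
tcp_rot: [0.69, 0.723, -0.001, -0.0]
ft_force: [-0.4, -0.3, 0.5]
opening: 59.6
grip_force: 0.0
time_s: 12.78
tcp_pos: [519.4, 231.9, 139.6]
tcp_rot: [0.691, 0.723, 0.002, 0.001]
ft_force: [5.4, 0.7, -0.7]
opening: 7.8
grip_force: 48.7
```

```bash
python3 -m inch '[[[0.23,0.01,0.52,0,0,0],[0.23,0.01,0.52,0,0,0],[0.27,0.01,0.5,0,0,0],[0.27,0.01,0.5,0,0,0],[0.31,0.02,0.48,0,0,0],[0.31,0.02,0.48,0,0,0],[0,0,0,0,0,0]]]' && python3 - <<'E'
from h import *
s=manip.get_state();print(s['tcp_pos'],s['joints'])
f,W=grab('scene');W=W[190:310,160:330].reshape(-1,3);print(s['opening'])
E
```

```text
time_s: 13.37
tcp_pos: [534.4, 232.6, 169.3]
tcp_rot: [0.69, 0.723, 0.0, 0.0]
ft_force: [1.9, 2.1, -6.4]
opening: 8.2
grip_force: 48.6
[534.39092799 232.57172139 169.33434417] [ 0.07839131  0.55032763 -0.79043946  1.75418957  0.44930107  1.02665785
 -0.83027574]
8.155458506440363
```

```bash
python3 -m inch '[[[0.36,0.02,0.45,0,0,0],[0.36,0.02,0.45,0,0,0],[0.4,0.02,0.42,0,0,0],[0.4,0.02,0.42,0,0,0],[0.43,0.02,0.38,0,0,0],[0.43,0.02,0.38,0,0,0],[0,0,0,0,0,0]]]' && python3 -m inch '[[[0.46,0.02,0.34,0,0,0],[0.46,0.02,0.34,0,0,0],[0.49,0.02,0.3,0,0,0],[0.49,0.02,0.3,0,0,0],[0.51,0.03,0.26,0,0,0],[0.51,0.03,0.26,0,0,0],[0,0,0,0,0,0],[0,0,0,0,0,0]]]' && python3 - <<'E'
from h import *
s=manip.get_state();print(s['tcp_pos'],s['joints'])
for c in('scene','top'):
    f,W=grab(c);np.save(c+'W.npy',W)
    m=(W[...,0]>470)&(W[...,0]<680)&(W[...,1]>165)&(W[...,1]<200)&(W[...,2]>80)&(W[...,2]<230)
    p=W[m];print(c,len(p))
    # robust plane fit of the lid top (x,z), candidates
    best=None;rng=np.random.default_rng(0)
    for _ in range(400):
        a,b=p[rng.choice(len(p),2,0)][:,[0,2]];d=b-a;L=np.hypot(*d)
        if L<15:continue
        n=np.array([-d[1],d[0]])/L;k=(abs((p[:,[0,2]]-a)@n)<2).sum()
        if best is None or k>best[0]:best=(k,np.degrees(np.arctan2(d[1],d[0]))%180)
    print(best)
f,W=grab('scene');cv2.imwrite('pics/s5.png',cv2.resize(f['frame'][170:310,150:350,::-1],None,fx=4,fy=4,interpolation=cv2.INTER_CUBIC))
E
```

```text
time_s: 14.0
tcp_pos: [556.7, 233.7, 195.1]
tcp_rot: [0.69, 0.724, -0.001, -0.0]
ft_force: [-8.6, -1.4, 2.7]
opening: 8.1
grip_force: 49.1
time_s: 14.67
tcp_pos: [585.9, 235.2, 214.4]
tcp_rot: [0.69, 0.724, -0.001, 0.0]
ft_force: [-10.5, -3.2, 12.8]
opening: 7.9
grip_force: 51.4
[585.86388723 235.20506234 214.43209302] [ 0.07278614  0.57941832 -0.78669124  1.58499679  0.43675369  1.16252516
 -0.76192584]
scene 340
(np.int64(108), np.float64(0.5945254310121493))
top 0Traceback (most recent call last):
  File "<stdin>", line 10, in <module>
  File "numpy/random/_generator.pyx", line 864, in numpy.random._generator.Generator.choice
ValueError: a must be a positive integer unless no samples are taken
```

```bash
python3 -m inch '[[[-0.04,0,0.1,0,0,0],[0,0,0,0,0,0],[0,0,0,0,0,0]]]'; python3 - <<'E'
from h import *
f,W=grab('scene')
m=(W[...,0]>480)&(W[...,0]<690)&(W[...,1]>150)&(W[...,1]<310)&(W[...,2]>105)&(W[...,2]<185)
p=W[m][:,[0,2]];print(len(p));rng=np.random.default_rng(0);L=[]
for _ in range(600):
    a,b=p[rng.choice(len(p),2,0)];d=b-a;l=np.hypot(*d)
    if l<20:continue
    n=np.array([-d[1],d[0]])/l;L.append(((abs((p-a)@n)<2).sum(),np.degrees(np.arctan2(d[1],d[0]))%180,a.round()))
L.sort(key=lambda t:-t[0]);print([(k,round(float(g),1),a.tolist()) for k,g,a in L[:5]])
cv2.imwrite('pics/s5.png',cv2.resize(f['frame'][170:310,150:350,::-1],None,fx=4,fy=4,interpolation=cv2.INTER_CUBIC))
E
```

```text
time_s: 15.02
tcp_pos: [585.6, 235.1, 214.4]
tcp_rot: [0.69, 0.724, -0.001, 0.0]
ft_force: [-7.8, -1.4, 5.2]
opening: 8.2
grip_force: 50.6
112
[(np.int64(78), 136.7, [582.0, 144.0]), (np.int64(78), 136.5, [587.0, 140.0]), (np.int64(78), 136.2, [599.0, 128.0]), (np.int64(78), 136.9, [613.0, 115.0]), (np.int64(78), 136.4, [610.0, 117.0])]
```

View pics/s5.png

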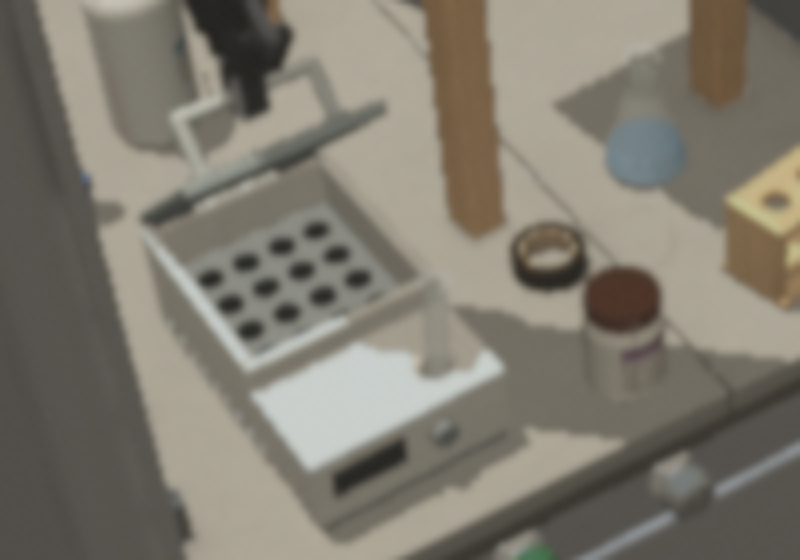

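The lid is open, its underside facing us above the chest, with the jaws on the bar at (255,95). The fitted slope is about 43.5°, and the tube stands in the well at (435,340). I'll check that it holds steady, then hand in.

```bash
python3 -m inch '[[[0.05,0,0.02,0,0,0],[0,0,0,0,0,0],[0,0,0,0,0,0],[0,0,0,0,0,0],[0,0,0,0,0,0],[0,0,0,0,0,0],[0,0,0,0,0,0],[0,0,0,0,0,0]]]' && python3 -c "
from rig import manip;print(manip.finish_job())"
```

```text
time_s: 15.73
tcp_pos: [585.9, 235.2, 214.5]
tcp_rot: [0.69, 0.724, -0.001, -0.0]
ft_force: [-8.0, -0.7, 5.3]
opening: 8.2
grip_force: 50.5
the job is handed in; nothing more can be done
None
```

I handed the job in at 15.7 s with the open tube seated upright and released in the well, and the lid gripped and held at about 44° (from depth and arm position; the hand-in returned no verdict).

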